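Stack the tapered tumblers without jamming them

ROBOT

A 7-joint arm with a two-finger parallel gripper is mounted at the origin on the work surface. World frame = base frame: x ahead of the robot, y to its left, z up, the work surface at z = 0. Lengths are in m, angles in rad, forces in N, time in s.
With the tool pointing down it reaches from about 0.4 to 0.875 m from the base axis. Payload 19.3 kg.
Tool frame: the origin (TCP) lies midway between the tips of the shut fingers; the grasp point (between the pads) lies 19 mm behind it; z points along the fingers, y is the line along which they close (so a half turn about z gives the same grasp; the last joint's range is limited). The gripper opens to 85 mm and grips with 20 to 120 N. Pads are 22 mm wide; open, the fingers measure 114 mm over their backs; the gripper's body (76 mm by 85 mm) begins 54 mm behind the grasp point. The pads swing forward as they close: fully open they stand 13 mm farther back than shut.
Start: joints at [1.155, 0.521, -0.036, 1.599, 0.021, 1.021, -0.113], TCP at [0.212, -0.588, 0.231] pointing down, gripper open.
Joint ranges: [-2.91, 2.91], [-0.3, 2.13], [-1.5, 1.42], [0.17, 2.43], [-1.26, 4.41], [0.16, 1.93], [-2.52, 2.52]. Speed limits (rad/s): [1.89, 1.89, 2.39, 2.39, 3.01, 3.01, 3.01].

INTERFACE

Orientations are given as [roll, pitch, yaw] about the fixed x, y, z axes, in that order (R = Rz(yaw) Ry(pitch) Rx(roll)).
In Python, from workcell import bot gives the robot as it stands.
- The arm moves only by the tool move_arm, never from a script. Its argument "series" is a list of rows, each a list of 3 entries, a list of its own where there are three numbers: the shift along the tool's x, y, z in cm, then the turn, a rotation vector about the tool's x, y, z in rad, then the opening in per cent of the stroke, from 0 (shut) to 100 (fully open). A call has 1 to 20 rows; each row is the pose to reach, as a shift and turn from the pose commanded when the call began, along the tool's axes at that moment; what a row does not reach only later rows make up. A row lasts 1/12 s, in which the tool goes at most 41.7 mm and 7.16 degrees, less where a joint would pass 70% of its speed; a pose out of reach is approached as far as the arm can. A call with a gripper value outside its range is refused whole. The fingers move at their own pace and stop on an object; "squeeze" is the grip in N (left out, the last holds). Time passes only in rows, so rows that repeat a pose let the fingers close. It gives the time, the measured TCP pose, the force, the opening and the grip force at its end, in the units of the state.
- bot.observe(): the state, without advancing time (a new reading comes with each control period).
- bot.grab_frame(name): name is "scene" or "top"; returns (picture, depth): 400x640x3 uint8, red, green, blue; 400x640 float32, m along the optical axis (not along the pixel's ray), 0 where there is no reading.
- bot.camera_params(name): a dict with "fovy" (degrees; the focal length in pixels is half the picture's height over the tangent of half this angle, whatever the lens; pixels are square), "cx", "cy" (the principal point, pixels), "R" (3x3) and "t" (3): a world point X has camera coordinates R X + t. Camera axes: x right, y down, z forward; pixel columns grow to the right and rows downward; lengths in m; the calibration is good to about 2 mm. A picture is of the moment at which its call begins. camera_params takes no time and is no camera call.
- bot.job_done(): hands the job in; it is judged then, once.
Trained networks look in the newest picture that a camera, given by its name, has taken for a name from the list of things; names that differ only in an ending like _2 or _b are one class to them, and where a whole thing is asked for, a point or a joint stands for the part that bears it (a point fixed in the world has none). Each returns a list of dicts, best first, with "conf" (0 to 1); they miss things now and then, are a little off and sometimes report something else, mostly with a low value. They report only what shows in the picture. A call takes as long as a camera call. They do not tell look-alikes from the thing itself.
- bot.find_in(camera, thing): "bbox" ([left, top, right, bottom] in pixels, round what is visible of it).
- bot.trace(camera, thing): "mask" (400x640 bool, what is visible of it) and "bbox" ([left, top, right, bottom] in pixels, round what is visible of it).
The state is a dict: "clock": time; "qpos": joint angles; "qd": joint speeds; "joint_efforts": joint torques, N m; "position": TCP position; "tool_rot": TCP orientation; "force": force on the tool from outside, world axes, zero at the start; "moment": the same for the moment, N m; "grip_width": finger opening in m; "finger_force": force on a finger pad.
Only numpy, scipy, OpenCV 4.12 (cv2) and the standard library are available. Lean on these libraries where they do the work, as an engineer would, in place of code of your own. Each camera call takes 0.05 s, during which the arm holds its last target. There are 200 camera calls.

TASK

Waxing is done, so stack the three tapered tumblers where the blue one stands: first lower the yellow one into the blue, let go, then lower the white one into the yellow. Lower each gently until it just settles in the taper and let go; do not drop it in or press it tight, or they will jam. Leave the stack upright and everything else on the shelf where it is.

Things in the scene. Friction and masses are not known exactly. Their poses are not given: they have to be found in the camera images.
- blue_tumbler: Blue plastic tumbler, the bottom one of the stack. Tapered, 92 mm high, 0.1 kg, loose, upright. Straight 60 mm diameter collar from 66 to 92 mm above the base; below it the outside tapers (radius 16 mm + height/7) to a 32 mm foot. Wall 5 mm: mouth 48 mm across, inside tapers alike to a 6 mm floor. Origin: centre of the underside; z: its axis, up out of the mouth.
- yellow_tumbler: Yellow plastic tumbler, same shape and size as the blue one, same origin and axes. Set in another tumbler it rests taper on taper, its origin about 35 mm (33 to 38) above the lower one's, with a gap of about 9 mm between the lower rim and its collar; pressed harder or dropped in it jams.
- white_tumbler: White plastic tumbler, same shape and size as the blue one, same origin and axes. Set in another tumbler it rests taper on taper, its origin about 35 mm (33 to 38) above the lower one's, with a gap of about 9 mm between the lower rim and its collar; pressed harder or dropped in it jams.
- orange_wax: Orange ski-wax block, 45 x 85 x 26 mm; a bystander, loose. Origin: centre of its underside.
- cork_block: Cork polishing block, 50 x 100 x 35 mm; a bystander, loose. Origin: centre of its underside.
- green_wax: Green ski-wax block, 40 x 70 x 22 mm; a bystander, loose. Origin: centre of its underside.
- brush: Stainless brush with a wooden back, 50 x 110 x 38 mm, bristles down; a bystander, loose. Origin: centre of its underside.
- scraper: Clear plastic scraper, 60 x 120 x 5 mm, lying flat; a bystander, loose. Origin: centre of its underside.
- wax_tin: Round aluminium tin, 60 mm across, 45 mm high; a bystander, loose. Origin: centre of its underside.
Things that resemble listed ones, but are neither listed nor needed, are in the scene too. Several things have the shape of the yellow_tumbler; the one meant has the colours described above.

How it is judged:
On the way, in this order (a step that is already met when the one before it is completed fails the run):
1. the yellow tumbler sits upright in the blue one and has been let go (z of yellow_tumbler in the frame of blue_tumbler between 0.029 and 0.044 m and x of yellow_tumbler in the frame of blue_tumbler between -0.006 and 0.006 m and y of yellow_tumbler in the frame of blue_tumbler between -0.006 and 0.006 m and angle between the z axis of yellow_tumbler and the z axis of blue_tumbler, either way round below 0.12 rad and angle between yellow_tumbler's own z axis and vertical below 0.15 rad and contact force between yellow_tumbler and the fingers below 0.1 N and linear speed of yellow_tumbler below 0.02 m/s), for 0.2 s.
2. the white tumbler sits upright in the yellow one and has been let go (z of white_tumbler in the frame of yellow_tumbler between 0.029 and 0.044 m and x of white_tumbler in the frame of yellow_tumbler between -0.006 and 0.006 m and y of white_tumbler in the frame of yellow_tumbler between -0.006 and 0.006 m and angle between the z axis of white_tumbler and the z axis of yellow_tumbler, either way round below 0.12 rad and angle between white_tumbler's own z axis and vertical below 0.15 rad and contact force between white_tumbler and the fingers below 0.1 N and linear speed of white_tumbler below 0.02 m/s), for 0.2 s.
At the end, for the whole second after the job is handed in: Blue upright (0.1 rad), within 50 mm of its start; yellow in blue and white in yellow, each origin 29 to 44 mm above the one below and within 6 mm sideways, axes within 0.12 rad of each other and 0.15 rad of upright; all released and at rest (all of step 1 and all of step 2 and contact force between blue_tumbler and the fingers below 0.1 N and linear speed of blue_tumbler below 0.02 m/s and angle between blue_tumbler's own z axis and vertical below 0.1 rad and height (world z) of blue_tumbler below 0.01 m and distance of blue_tumbler from where it was at the start of the episode below 0.05 m); the robot touches nothing.
It fails at once if yellow is pressed or dropped into blue so that their walls squeeze each other with more than 60 N (contact force between yellow_tumbler and blue_tumbler above 60 N).
It fails at once if white is pressed or dropped into yellow so that their walls squeeze each other with more than 60 N (contact force between white_tumbler and yellow_tumbler above 60 N).
It fails at once if a bystander is moved more than 30 mm (distance of any of orange_wax, cork_block, green_wax, brush, scraper, wax_tin from where it was at the start of the episode above 0.03 m).
It also fails if it takes over 61 s, if anything falls off the work surface, if the arm or the gripper's body presses on something with over 40 N, if the wrist force passes 120 N, or if a joint passes its speed limit or range.

## Working session

There is one attempt and no reset: what is moved stays moved. The work goes in short steps, Python scripts to look and compute and a tool call to move; the robot and the scene stay as the last step left them, time stands still between calls to the robot, and variables do not carry over. Pictures are saved under pics/ and viewed, at most 10 in all, crops included, and the job is handed in when it is done.

Besides the shell and the picture viewer there is one more tool, called as a command line: name --argument value ..., lists and objects as JSON in quotes. move_arm: Moves the arm, as the interface text tells. Its arguments: {"type":"object","properties":{"series":{"type":"array"},"squeeze":{"type":"number"}},"required":["series"]}

```bash
mkdir -p pics; cat > h.py <<'E'
from workcell import bot
import numpy as np, cv2
def cloud(cam,d):
    p=bot.camera_params(cam); f=200/np.tan(np.radians(p['fovy'])/2)
    v,u=np.mgrid[0:400,0:640]
    c=np.stack([(u-p['cx'])/f*d,(v-p['cy'])/f*d,d],-1)
    return (c-np.array(p['t']))@np.array(p['R'])
E
python3 - <<'E'
from h import *
print(bot.observe())
for c in('scene','top'):
    im,d=bot.grab_frame(c); cv2.imwrite(f'pics/{c}0.png',im[:,:,::-1]); np.save(f'{c}0.npy',d)
    p=bot.camera_params(c);print(c,p)
    P=cloud(c,d)
    for n in('yellow_tumbler','blue_tumbler','white_tumbler'):
        for r in bot.trace(c,n):
            m=r['mask']&(d>0);Q=P[m]
            zt=np.percentile(Q[:,2],98) if len(Q) else 0
            T=Q[Q[:,2]>zt-.008]
            print(n,round(r['conf'],2),r['bbox'],np.median(im[r['mask']],0),'ztop',zt.round(3),'rim',((T.min(0)+T.max(0))/2).round(3),(T.max(0)-T.min(0)).round(3))
E
```

```text
{'clock': 0.0, 'qpos': array([ 1.15480291,  0.52200295, -0.03632329,  1.59999358,  0.02121275,
        1.02112385, -0.11279834]), 'qd': array([-4.79880110e-04, -2.71849438e-05,  5.47688772e-04,  3.36018344e-04,
        1.72762187e-04,  2.76187017e-04,  1.33217204e-03]), 'joint_efforts': array([ 6.67808708e-04, -9.27104187e+01,  1.98025435e+00, -3.69935703e+01,
        1.79210608e-02,  8.14137835e-03, -9.99643675e-07]), 'position': array([ 0.21168371, -0.58769986,  0.23073785]), 'tool_rot': array([-3.14045428e+00,  9.52871735e-05,  3.45788005e-01]), 'force': array([ 0.64234771, -0.38491704,  0.80583067]), 'moment': array([ 0.02861112, -0.01705072,  0.00706804]), 'finger_force': 0.0, 'grip_width': 0.08517982671003527}
scene {'fovy': 54.295203877906474, 'cx': 319.2787792875958, 'cy': 203.1162123546107, 'R': array([[-0.52099702,  0.85355601,  0.00205954],
       [ 0.50078944,  0.30762609, -0.80905879],
       [-0.69121056, -0.42048582, -0.58772411]]), 't': array([ 0.30095106, -0.23390424,  1.39507187])}
yellow_tumbler 0.95 [251.9, 154.5, 276.1, 185.0] [136. 118.  17.] ztop 0.09 rim [ 0.4
[... 960 characters left out ...]
.8, 444.9, 263.0] [220. 112.  36.] ztop 0.094 rim [ 0.388 -0.298  0.091] [0.058 0.059 0.01 ]
yellow_tumbler 0.78 [435.2, 163.4, 466.1, 190.8] [26. 25. 27.] ztop 0.094 rim [ 0.545 -0.346  0.092] [0.057 0.058 0.011]
yellow_tumbler 0.76 [394.8, 187.5, 422.0, 216.3] [222. 188.  53.] ztop 0.095 rim [ 0.489 -0.247  0.091] [0.058 0.058 0.01 ]
yellow_tumbler 0.67 [341.6, 201.5, 375.0, 226.6] [220. 112.  38.] ztop 0.094 rim [ 0.466 -0.145  0.091] [0.058 0.059 0.009]
blue_tumbler 0.78 [275.3, 188.9, 303.3, 214.1] [ 40.  76. 155.] ztop 0.094 rim [0.498 0.01  0.092] [0.056 0.058 0.009]
white_tumbler 0.78 [189.9, 193.5, 221.3, 222.3] [185. 180. 175.] ztop 0.094 rim [0.482 0.191 0.091] [0.058 0.06  0.01 ]
```

```bash
python3 - <<'E'
import cv2
a=cv2.imread('pics/top0.png');b=cv2.imread('pics/scene0.png')
cv2.imwrite('pics/topc.png',cv2.resize(a[130:280,170:490],None,fx=2.5,fy=2.5,interpolation=2))
cv2.imwrite('pics/scenec.png',cv2.resize(b[110:310,170:450],None,fx=2.8,fy=2.8,interpolation=2))
E
```

```text
(no output)
```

View pics/topc.png

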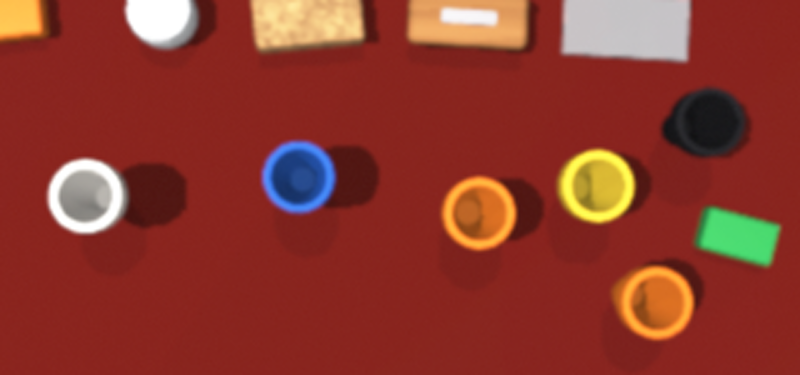

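View pics/scenec.png

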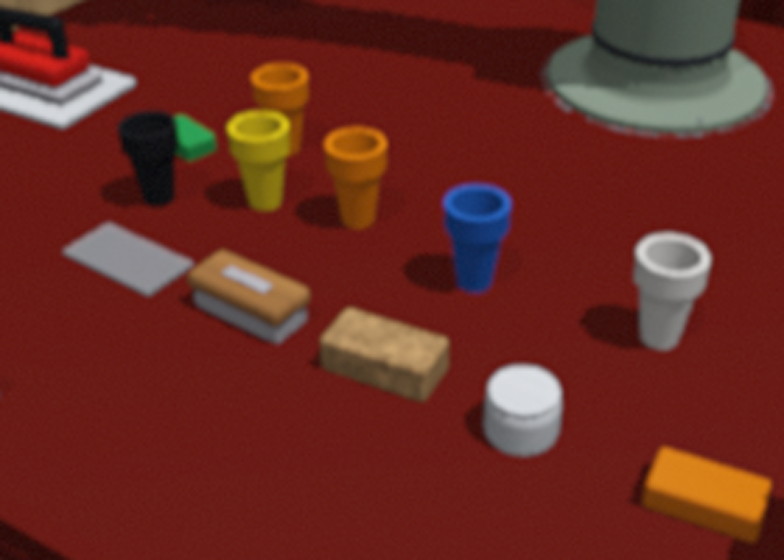

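View pics/top0.png

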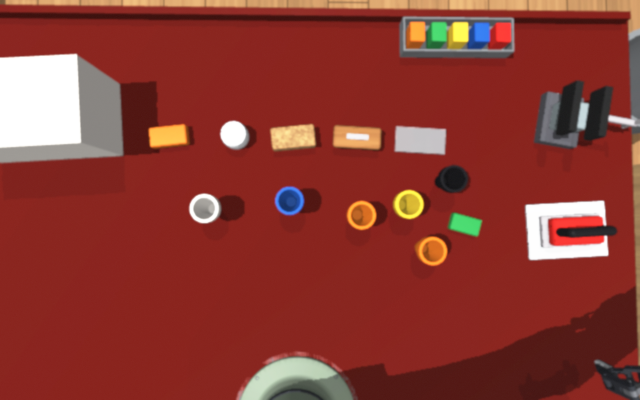

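Candidates in the top picture: yellow (409,204), orange (362,215), orange (432,250) and black (453,179). The yellow one at (409,204) fits; the crop confirms bright yellow. Blue is at (290,201), white at (205,208), and the round white thing at (235,135) is the tin. Neighbours leave room for a finger line at about -20°.

move_arm --series '[[[37.8,-22.8,8],[0,0,-0.87],100],[[37.8,-22.8,8],[0,0,-0.87],100],[[37.8,-22.8,8],[0,0,-0.87],100],[[37.8,-22.8,8],[0,0,-0.87],100],[[37.8,-22.8,8],[0,0,-0.87],100],[[37.8,-22.8,8],[0,0,-0.87],100],[[37.8,-22.8,8],[0,0,-0.87],100],[[37.8,-22.8,8],[0,0,-0.87],100],[[37.8,-22.8,8],[0,0,-0.87],100],[[37.8,-22.8,8],[0,0,-0.87],100],[[37.8,-22.8,8],[0,0,-0.87],100],[[37.8,-22.8,8],[0,0,-0.87],100],[[37.8,-22.8,8],[0,0,-0.87],100],[[37.8,-22.8,8],[0,0,-0.87],100],[[37.8,-22.8,8],[0,0,-0.87],100],[[37.8,-22.8,8],[0,0,-0.87],100]]' --squeeze 25

```text
clock: 1.73
position: [0.4896, -0.2465, 0.1515]
tool_rot: [3.141, 0.0, 1.214]
force: [-0.3, 0.1, 0.3]
grip_width: 0.0854
finger_force: 0.0
```

move_arm --series '[[[0,0,3],[0,0,0],100],[[0,0,5],[0,0,0],100],[[0,0,7],[0,0,0],100],[[0,0,8.3],[0,0,0],100],[[0,0,9.1],[0,0,0],100],[[0,0,9.1],[0,0,0],100],[[0,0,9.1],[0,0,0],100],[[0,0,9.1],[0,0,0],100]]'

```text
clock: 2.4
position: [0.4905, -0.2458, 0.0612]
tool_rot: [3.14, 0.0, 1.215]
force: [0.7, -0.7, 0.1]
grip_width: 0.0855
finger_force: 0.0
```

```bash
python3 - <<'E'
from h import *
im,d=bot.grab_frame('scene'); print(bot.observe()['position'])
cv2.imwrite('pics/g1.png',cv2.resize(im[70:220,180:380],None,fx=4,fy=4,interpolation=2)[:,:,::-1])
E
```

```text
[ 0.4906273  -0.24575593  0.06127494]
```

View pics/g1.png

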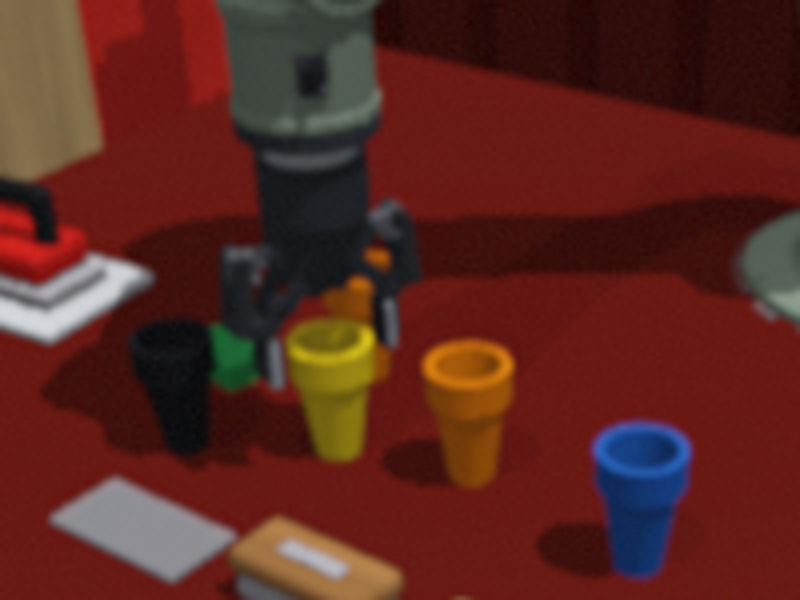

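The pads (crop 272,365 and 388,325) bracket the yellow collar, with tips near the collar's lower edge and clear of the black and orange cups. I'll close now.

move_arm --series '[[[0,0,0],[0,0,0],40],[[0,0,0],[0,0,0],40],[[0,0,0],[0,0,0],40],[[0,0,0],[0,0,0],40],[[0,0,0],[0,0,0],40],[[0,0,0],[0,0,0],40],[[0,0,0],[0,0,0],40],[[0,0,0],[0,0,0],40],[[0,0,0],[0,0,0],40],[[0,0,0],[0,0,0],40]]' --squeeze 25

```text
clock: 3.28
position: [0.4904, -0.2455, 0.061]
tool_rot: [3.141, 0.0, 1.216]
force: [-2.9, 0.7, 11.4]
grip_width: 0.0587
finger_force: 24.5
```

move_arm --series '[[[0,0,-1],[0,0,0],40],[[0,0,-4],[0,0,0],40],[[0,0,-8],[0,0,0],40],[[0,0,-11.5],[0,0,0],40],[[3,-1,-12],[0,0,0],40],[[6,-2,-12],[0,0,0],40],[[9,-3,-12],[0,0,0],40],[[12,-4,-12],[0,0,0],40],[[15,-5,-12],[0,0,0],40],[[18,-6,-12],[0,0,0],40],[[21,-7,-12],[0,0,0],40],[[23,-7.6,-12],[0,0,0],40],[[24,-8,-12],[0,0,0],40],[[24.5,-8.1,-12],[0,0,0],40],[[24.5,-8.1,-12],[0,0,0],40],[[24.5,-8.1,-12],[0,0,0],40],[[24.5,-8.1,-12],[0,0,0],40],[[24.5,-8.1,-12],[0,0,0],40]]'

```text
clock: 4.78
position: [0.4994, 0.0112, 0.1803]
tool_rot: [-3.142, 0.0, 1.214]
force: [-0.1, 0.0, -1.7]
grip_width: 0.0588
finger_force: 27.8
```

```bash
cat >> h.py <<'E'
def look(names,pic=None,ctr=None):
    im,d=bot.grab_frame('scene'); P=cloud('scene',d); s=bot.observe(); print(s['position'],s['force'],s['grip_width'])
    for n in names:
        for r in bot.trace('scene',n):
            if n[0]=='y' and abs(P[r['mask']&(d>0)].mean(0)[1]-s['position'][1])>.06: continue
            m=cv2.erode(r['mask'].astype(np.uint8),np.ones((2,2)))>0
            Q=P[m&(d>0)]; print(n,round(r['conf'],2),r['bbox'],len(Q),'z',np.percentile(Q[:,2],[1,50,99]).round(4))
            # axis fit: collar points radius 30, taper below; fit centre & base height
            from scipy.optimize import least_squares
            def res(p):
                h=Q[:,2]-p[2]; rr=np.where(h>.066,.030,.016+h/7); dist=np.hypot(Q[:,0]-p[0],Q[:,1]-p[1])
                return np.minimum(abs(dist-rr),np.hypot(abs(dist-.027)*0,h-.092)+np.maximum(0,abs(dist-.027)-.003))
            c=Q.mean(0)
            best=min((least_squares(res,[c[0]-.01,c[1]-.01,np.percentile(Q[:,2],99)-.092+o],loss='soft_l1',f_scale=.002,diff_step=1e-4,x_scale=.01) for o in(-.01,0,.005,.01)),key=lambda o:o.cost)
            print('  fit',best.x.round(4),'res',np.median(abs(res(best.x))).round(4))
    if pic: u,v=ctr; cv2.imwrite(pic,cv2.resize(im[v-75:v+75,u-100:u+100],None,fx=4,fy=4,interpolation=2)[:,:,::-1])
E
python3 -c "
from h import *
look(['yellow_tumbler','blue_tumbler'],'pics/g2.png',(340,170))"
```

```text
[0.49936377 0.01145339 0.18027505] [ 0.14199222  0.4634669  -1.37287086] 0.05889147139897767
yellow_tumbler 0.6 [327.7, 136.4, 356.0, 176.1] 654 z [-0.0007  0.1858  0.2096]
  fit [0.4993 0.0105 0.1161] res 0.0011
blue_tumbler 0.87 [328.2, 177.9, 353.6, 213.8] 614 z [0.0012 0.0707 0.0906]
  fit [0.4999 0.0148 0.0123] res 0.0018
blue_tumbler 0.7 [396.2, 195.9, 423.0, 239.5] 726 z [-0.0013  0.0712  0.0911]
  fit [0.4842 0.1954 0.011 ] res 0.0019
```

View pics/g2.png

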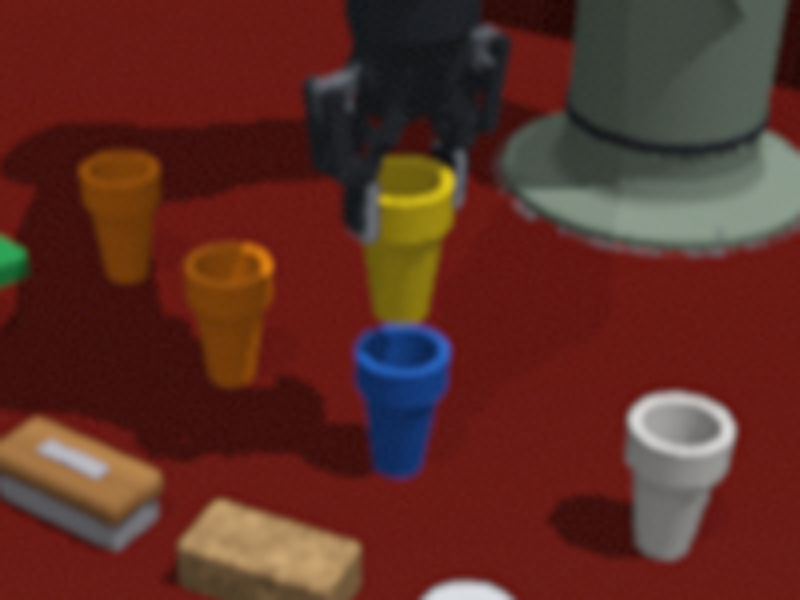

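Yellow is held upright (crop 402,250) over blue (403,360), and about 3 mm short in y. I'll correct that and lower it in two stages.

move_arm --series '[[[0.3,-0.1,0.5],[0,0,0],40],[[0.3,-0.1,1.5],[0,0,0],40],[[0.3,-0.1,2.5],[0,0,0],40],[[0.3,-0.1,3.5],[0,0,0],40],[[0.3,-0.1,4.5],[0,0,0],40],[[0.3,-0.1,5.5],[0,0,0],40],[[0.3,-0.1,6.2],[0,0,0],40],[[0.3,-0.1,6.8],[0,0,0],40],[[0.3,-0.1,7.1],[0,0,0],40],[[0.3,-0.1,7.4],[0,0,0],40],[[0.3,-0.1,7.5],[0,0,0],40],[[0.3,-0.1,7.5],[0,0,0],40],[[0.3,-0.1,7.5],[0,0,0],40]]'

```text
clock: 6.02
position: [0.4996, 0.0156, 0.1055]
tool_rot: [3.141, -0.0, 1.216]
force: [0.3, -0.6, -1.7]
grip_width: 0.0587
finger_force: 27.9
```

```bash
python3 -c "
from h import *
look(['yellow_tumbler','blue_tumbler'],'pics/g3.png',(340,170))"
```

```text
[0.49965513 0.01559575 0.10558888] [-0.58550648 -0.54431371 -1.69749648] 0.05884072836881146
yellow_tumbler 0.94 [331.0, 164.4, 356.6, 187.0] 356 z [0.0909 0.1208 0.1354]
  fit [0.5039 0.0128 0.0412] res 0.0022
blue_tumbler 0.92 [331.2, 180.8, 352.5, 214.1] 411 z [0.001  0.0574 0.0896]
  fit [ 0.4975  0.0139 -0.0026] res 0.0008
```

View pics/g3.png

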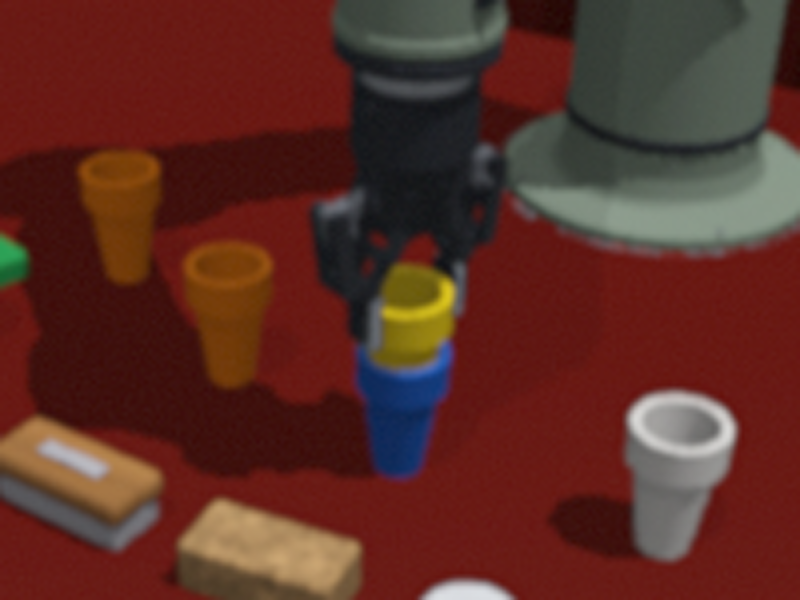

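Yellow is inside blue, both are upright, and there is no lateral force. I'll creep down now.

move_arm --series '[[[0,0,0.2],[0,0,0],40],[[0,0,0.4],[0,0,0],40],[[0,0,0.6],[0,0,0],40],[[0,0,0.7],[0,0,0],40],[[0,0,0.7],[0,0,0],40],[[0,0,0.7],[0,0,0],40]]'

```text
clock: 6.67
position: [0.4994, 0.0157, 0.0982]
tool_rot: [-3.141, 0.0, 1.216]
force: [0.1, 0.3, -0.7]
grip_width: 0.0588
finger_force: 27.8
```

move_arm --series '[[[0,0,0.05],[0,0,0],40],[[0,0,0.1],[0,0,0],40],[[0,0,0.1],[0,0,0],40],[[0,0,0.1],[0,0,0],40]]'

```text
clock: 7.0
position: [0.4995, 0.0157, 0.0973]
tool_rot: [-3.142, -0.0, 1.216]
force: [0.1, -1.8, -0.3]
grip_width: 0.0589
finger_force: 27.9
```

move_arm --series '[[[0,0,0.05],[0,0,0],40],[[0,0,0.1],[0,0,0],40],[[0,0,0.1],[0,0,0],40],[[0,0,0.1],[0,0,0],40]]'

```text
clock: 7.33
position: [0.4996, 0.0156, 0.0963]
tool_rot: [3.141, -0.0, 1.216]
force: [0.9, -1.6, 0.9]
grip_width: 0.0586
finger_force: 28.1
```

Contact is felt: fz has risen about 2.6 N and y shows a slight push. I'll let go.

move_arm --series '[[[0,0,0],[0,0,0],75],[[0,0,0],[0,0,0],90],[[0,0,0],[0,0,0],100],[[0,0,0],[0,0,0],100],[[0,0,0],[0,0,0],100],[[0,0,0],[0,0,0],100],[[0,0,-1],[0,0,0],100],[[0,0,-3],[0,0,0],100],[[0,0,-6],[0,0,0],100],[[0,0,-9],[0,0,0],100],[[0,0,-12],[0,0,0],100],[[0,0,-12],[0,0,0],100],[[0,0,-12],[0,0,0],100]]'

```text
clock: 8.42
position: [0.5002, 0.0156, 0.2184]
tool_rot: [3.138, -0.001, 1.215]
force: [0.5, 0.3, -1.1]
grip_width: 0.0857
finger_force: 0.0
```

```bash
python3 -c "
from h import *
look(['yellow_tumbler','blue_tumbler','white_tumbler'],'pics/g4.png',(340,170))"
```

```text
[0.49955003 0.0155657  0.21707546] [-0.0856458  -0.59667322 -0.16388769] 0.08525408495271354
yellow_tumbler 0.97 [329.7, 166.7, 354.5, 187.9] 410 z [0.0919 0.1141 0.1255]
  fit [0.4989 0.0153 0.0312] res 0.0019
blue_tumbler 0.57 [332.7, 183.0, 352.9, 216.0] 412 z [0.0009 0.0536 0.0901]
  fit [ 0.4968  0.0148 -0.0029] res 0.0007
white_tumbler 0.92 [399.4, 194.1, 425.2, 237.9] 698 z [0.0021 0.0717 0.0909]
  fit [0.4842 0.1953 0.0102] res 0.002
```

View pics/g4.png

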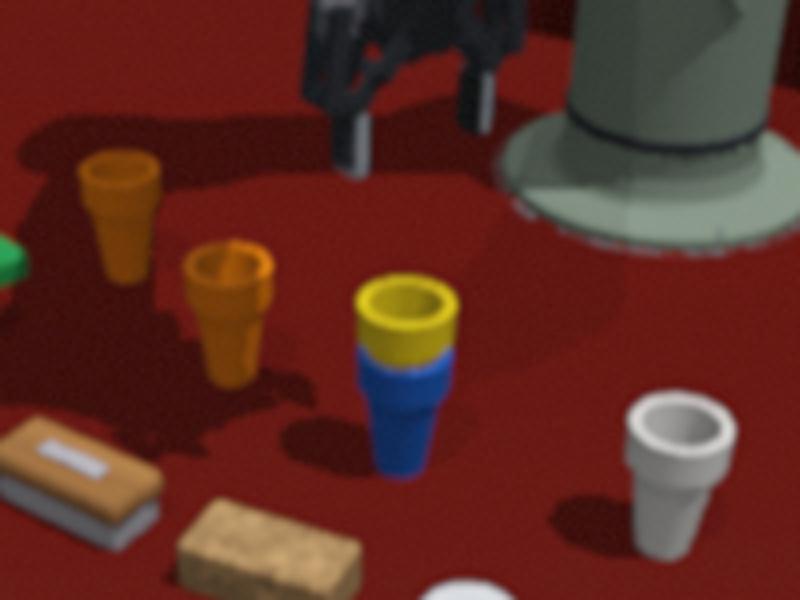

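Yellow (crop 407,320) sits upright in blue (403,385) with its rim at about 0.126 m, so its origin is about 34 mm up. Now I'll go to the white one.

move_arm --series '[[[3.3,-1.5,0],[0,0,0],100],[[6.6,-3,0],[0,0,0],100],[[9.9,-4.6,0],[0,0,0],100],[[13.2,-6.1,0],[0,0,0],100],[[15.4,-7.2,0],[0,0,0],100],[[16.4,-7.6,0],[0,0,0],100],[[16.4,-7.6,2],[0,0,0],100],[[16.4,-7.6,5],[0,0,0],100],[[16.4,-7.6,8],[0,0,0],100],[[16.4,-7.6,11],[0,0,0],100],[[16.4,-7.6,13.5],[0,0,0],100],[[16.4,-7.6,15],[0,0,0],100],[[16.4,-7.6,15.6],[0,0,0],100],[[16.4,-7.6,15.6],[0,0,0],100],[[16.4,-7.6,15.6],[0,0,0],100],[[16.4,-7.6,15.6],[0,0,0],100]]'

```text
clock: 9.95
position: [0.4858, 0.1959, 0.0612]
tool_rot: [3.141, -0.001, 1.216]
force: [-0.5, -0.3, 0.1]
grip_width: 0.0855
finger_force: 0.0
```

move_arm --series '[[[0,0,0],[0,0,0],40],[[0,0,0],[0,0,0],40],[[0,0,0],[0,0,0],40],[[0,0,0],[0,0,0],40],[[0,0,0],[0,0,0],40],[[0,0,0],[0,0,0],40],[[0,0,0],[0,0,0],40],[[0,0,0],[0,0,0],40],[[0,0,0],[0,0,0],40],[[0,0,0],[0,0,0],40]]' --squeeze 25

```text
clock: 10.78
position: [0.4856, 0.1963, 0.0612]
tool_rot: [3.141, -0.001, 1.216]
force: [-3.2, 0.5, 10.0]
grip_width: 0.0587
finger_force: 24.4
```

move_arm --series '[[[0,0,-1],[0,0,0],40],[[0,0,-4],[0,0,0],40],[[0,0,-8],[0,0,0],40],[[0,0,-12],[0,0,0],40],[[0,0,-15.5],[0,0,0],40],[[-1,0.5,-16.5],[0,0,0],40],[[-4,1.8,-16.5],[0,0,0],40],[[-7,3.2,-16.5],[0,0,0],40],[[-10,4.6,-16.5],[0,0,0],40],[[-13,6,-16.5],[0,0,0],40],[[-15.5,7.1,-16.5],[0,0,0],40],[[-16.5,7.6,-16.5],[0,0,0],40],[[-16.5,7.6,-16.5],[0,0,0],40],[[-16.5,7.6,-16.5],[0,0,0],40],[[-16.5,7.6,-16.5],[0,0,0],40],[[-16.5,7.6,-16.5],[0,0,0],40]]'

```text
clock: 12.12
position: [0.4991, 0.016, 0.2255]
tool_rot: [3.142, -0.0, 1.218]
force: [0.8, -0.2, -0.6]
grip_width: 0.0587
finger_force: 27.4
```

```bash
python3 -c "
from h import *
look(['yellow_tumbler','blue_tumbler','white_tumbler'],'pics/g5.png',(340,150))"
```

```text
[0.49909699 0.01590095 0.22545908] [-1.04117654  0.09137176 -0.40267188] 0.058971159709768003
yellow_tumbler 0.58 [330.4, 167.2, 356.3, 186.4] 424 z [0.0901 0.1137 0.1261]
  fit [0.4989 0.0153 0.0309] res 0.002
blue_tumbler 0.68 [331.3, 183.4, 351.4, 213.6] 382 z [0.0036 0.0571 0.0888]
  fit [ 0.4967  0.0147 -0.0026] res 0.0007
white_tumbler 0.74 [332.5, 118.2, 357.1, 162.6] 645 z [0.1643 0.2285 0.2552]
  fit [0.4979 0.013  0.1616] res 0.0011
```

View pics/g5.png

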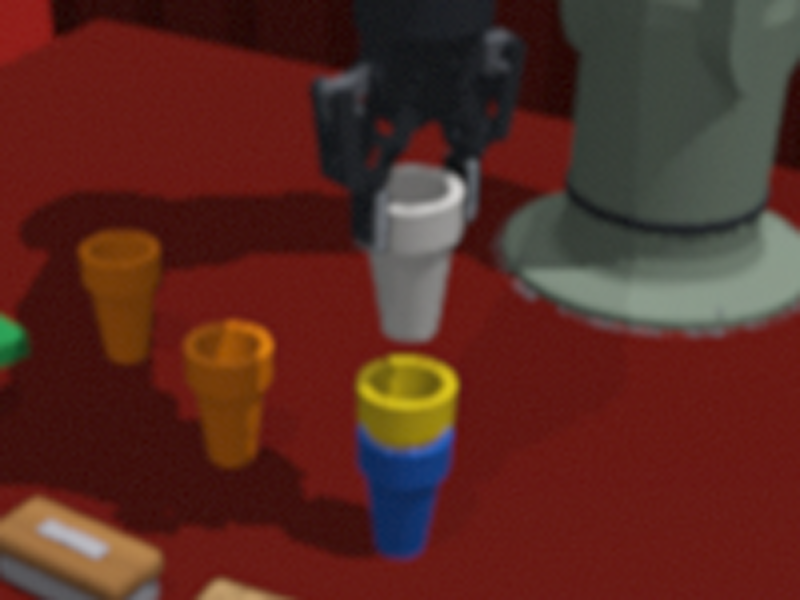

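White is upright in the gripper (crop 410,260) above the unchanged stack (407,400), and about 1 mm short along tool x. I'll lower it.

move_arm --series '[[[0.1,0,0.5],[0,0,0],40],[[0.1,0,1.5],[0,0,0],40],[[0.1,0,2.5],[0,0,0],40],[[0.1,0,3.5],[0,0,0],40],[[0.1,0,4.5],[0,0,0],40],[[0.1,0,5.5],[0,0,0],40],[[0.1,0,6.5],[0,0,0],40],[[0.1,0,7.3],[0,0,0],40],[[0.1,0,7.9],[0,0,0],40],[[0.1,0,8.3],[0,0,0],40],[[0.1,0,8.5],[0,0,0],40],[[0.1,0,8.5],[0,0,0],40],[[0.1,0,8.5],[0,0,0],40]]'

```text
clock: 13.4
position: [0.4997, 0.0157, 0.1405]
tool_rot: [3.141, -0.0, 1.216]
force: [-0.2, 0.9, -1.3]
grip_width: 0.0584
finger_force: 27.4
```

move_arm --series '[[[0,0,0.2],[0,0,0],40],[[0,0,0.4],[0,0,0],40],[[0,0,0.6],[0,0,0],40],[[0,0,0.7],[0,0,0],40],[[0,0,0.7],[0,0,0],40],[[0,0,0.7],[0,0,0],40]]'

```text
clock: 13.9
position: [0.5003, 0.0158, 0.1337]
tool_rot: [3.14, -0.001, 1.216]
force: [2.3, 0.7, 3.7]
grip_width: 0.0586
finger_force: 26.8
```

move_arm --series '[[[0,0.05,0],[0,0,0],40],[[0,0.1,0],[0,0,0],40],[[0,0.1,0],[0,0,0],40],[[0,0.1,0],[0,0,0],40]]'

```text
clock: 14.23
position: [0.5008, 0.0154, 0.1336]
tool_rot: [3.141, -0.0, 1.216]
force: [1.7, 0.8, 5.0]
grip_width: 0.0591
finger_force: 27.3
```

It has settled at roughly 6 N. I'll release and retreat.

move_arm --series '[[[0,0,0],[0,0,0],75],[[0,0,0],[0,0,0],90],[[0,0,0],[0,0,0],100],[[0,0,0],[0,0,0],100],[[0,0,0],[0,0,0],100],[[0,0,0],[0,0,0],100],[[0,0,-1],[0,0,0],100],[[0,0,-3],[0,0,0],100],[[0,0,-6],[0,0,0],100],[[0,0,-9],[0,0,0],100],[[0,0,-10],[0,0,0],100],[[0,0,-10],[0,0,0],100],[[0,0,-10],[0,0,0],100]]'

```text
clock: 15.32
position: [0.5005, 0.0152, 0.2338]
tool_rot: [3.141, -0.0, 1.216]
force: [0.0, -0.7, -0.9]
grip_width: 0.0853
finger_force: 0.0
```

```bash
python3 -c "
from h import *
look(['yellow_tumbler','blue_tumbler','white_tumbler'],'pics/g6.png',(340,150))"
```

```text
[0.50014986 0.01516783 0.23302268] [-0.42822305  0.1018014   0.38075725] 0.08539373992916074
yellow_tumbler 0.69 [329.3, 154.4, 356.5, 175.4] 445 z [0.1245 0.1483 0.1606]
  fit [0.498  0.0154 0.066 ] res 0.0019
yellow_tumbler 0.62 [330.4, 173.6, 355.0, 186.9] 250 z [-0.0032  0.1103  0.1254]
  fit [ 4.962e-01  1.440e-02 -2.000e-04] res 0.0009
blue_tumbler 0.95 [331.8, 185.0, 350.2, 212.8] 352 z [0.0043 0.0574 0.0891]
  fit [ 0.4963  0.0148 -0.0029] res 0.0008
white_tumbler 0.96 [332.9, 153.8, 354.0, 177.6] 397 z [0.1269 0.1485 0.1606]
  fit [0.4997 0.0163 0.0778] res 0.0029
```

View pics/g6.png

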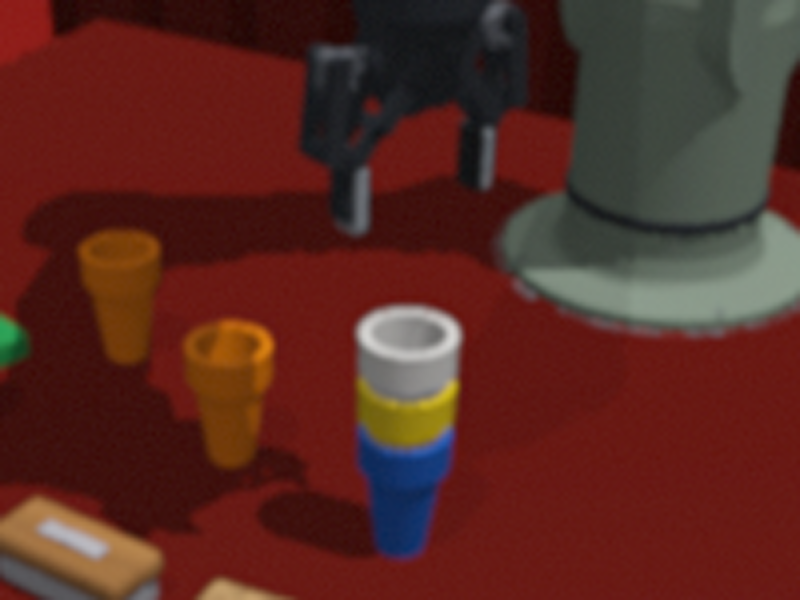

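The stack is upright and evenly nested: white rim at about 0.161 m, yellow at about 0.126 m and blue at about 0.09 m, so 35 mm per step. The gripper is clear.

```bash
python3 -c "
from workcell import bot
print(bot.job_done())"
```

```text
the job is handed in; nothing more can be done
None
```

The job is handed in: yellow sits in blue and white in yellow, each about 35 mm above the one below by the camera, upright and let go; no verdict came back.

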